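Feed tray into the quarantine tank

ROBOT

A 6-joint arm with a two-finger parallel gripper is mounted at the origin on the work surface. World frame = base frame: x ahead of the robot, y to its left, z up, the work surface at z = 0. Lengths are in mm, angles in rad, forces in N, time in s.
With the tool pointing down it reaches from about 300 to 775 mm from the base axis. Payload 14.6 kg.
Tool frame: the origin (TCP) lies at the very end of the fingers, on their centre line; the grasp point (between the pads) lies 19 mm behind it; z points along the fingers, y is the line along which they close (so a half turn about z gives the same grasp; the last joint's range is limited). The gripper opens to 85 mm and grips with 20 to 120 N. Pads are 22 mm wide; open, the fingers measure 114 mm over their backs; the gripper's body (76 mm by 85 mm) begins 54 mm behind the grasp point. The pads swing forward as they close: fully open they stand 13 mm farther back than shut.
Start: joints at [1.227, 0.3, 1.521, -0, 1.321, -0.067], TCP at [150.301, 529.055, 231.281] pointing down, gripper open.
Joint ranges: [-3.03, 3.03], [-0.79, 2.21], [0.23, 2.52], [-1.04, 4.18], [0, 3.07], [-2.55, 2.55]. Speed limits (rad/s): [2.22, 2.22, 2.57, 3.14, 3.14, 3.14].

INTERFACE

Orientations are given as a unit quaternion [w, x, y, z].
In Python, from station import ctrl, vision gives the robot as it stands.
- The arm moves only by the tool play_rows, never from a script. Its argument "motion" is a list of rows, each a list of 4 numbers: the shift along the world's x, y, z in m, then the turn about the world's z in degrees. In form: [[x, y, z, yaw], ...]. A call has 1 to 5 rows; each row shifts and turns the commanded pose from where the row before left it; what a row does not reach is not made up. A row lasts 1/12 s, in which the tool goes at most 41.7 mm and 7.16 degrees, less where a joint would pass 70% of its speed; a pose out of reach is approached as far as the arm can. A call is refused whole if a number of a shift passes 0.0417 or a number of a turn 7.16, either way. A call with a gripper value outside its range is refused whole. "claw" is the finger opening in m, from 0 to 0.0854, set as the call begins (left out, the last holds). The fingers move at their own pace and stop on an object; "squeeze" is the grip in N (left out, the last holds). Time passes only in rows, so rows that do not move let the fingers close. It gives the time, the measured TCP pose, the force, the opening and the grip force at its end, in the units of the state.
- ctrl.get_state(): the state, without advancing time (a new reading comes with each control period).
- vision.camera(name): name is "side" or "top" or "wrist"; returns the picture (384x512x3 uint8, blue, green, red); there is no depth.
- vision.calibration(name): a dict with "K" (3x3 intrinsics, pixels), "rvec" (rotation vector, rad) and "tvec" (3), from world to camera coordinates, as OpenCV has them. Camera axes: x right, y down, z forward; pixel columns grow to the right and rows downward; lengths in mm; the calibration is good to about 2 mm. The wrist camera is an equidistant fisheye: a pixel r from the principal point sees the ray r / f radians off the axis. A picture is of the moment at which its call begins: read the wrist's pose just before it. calibration takes no time and is no camera call; for the wrist camera it gives the pose at the moment of the call.
- ctrl.close_job(): hands the job in; it is judged then, once.
The state is a dict: "time": time; "qpos": joint angles; "joint_velocities": joint speeds; "tau": joint torques, N m; "position": TCP position; "tool_rot": TCP orientation; "ft_force": force on the tool from outside, world axes, zero at the start; "wrist_torque": the same for the moment, N m; "width": finger opening in mm; "grasp_force": force on a finger pad.
Only numpy, scipy, OpenCV 4.12 (cv2) and the standard library are available. Lean on these libraries where they do the work, as an engineer would, in place of code of your own. Each camera call takes 0.05 s, during which the arm holds its last target. There are 200 camera calls.

TASK

Lay the white feed tray flat in the aluminium lane in front of the tank's guarded opening, between the rails, and let go of it. Then take the wooden push stick and with it push the tray under the guard and through the flap until it is fully home against the end stop inside; keep your fingers out from under the guard and off the tray once it is going in. Draw the stick out so that the flap falls shut, and stand the stick upright, lengthwise on its grey mat again, leaving the other things on the bench alone.

Things in the scene. Friction and masses are not known exactly. Their poses are not given: they have to be found in the camera images.
- tank: Fixed low glass tank (x 0 to 200, y -120 to 120, 140 high, black rim, bars on top) with a feed lane running into it. Origin: bench level, lane centre line, outer face of the front wall; x along the lane into the tank, z up. Lane plate 4 mm thick (floor at z=4), x -220 to 200. On it two rails 6 high, 6 thick, 65 apart inside, x -200 to 158. Black end stop inside: 22 high, face at x=158
- guard: Clear plastic hood over the lane in front of the opening, fixed to the tank, same origin and axes as the tank: x = -60 to 0, y = -45 to 45 (aluminium front edge to +-49), top at z = 48, underside 42 above the bench (38 above the lane floor), side walls 77 apart inside
- flap (a joint): Grey plastic flap 66 wide, 34 long, hung on a hinge 8 mm inside the tank wall's outer face, 40 mm above the bench. 0 = hanging shut, grows (rad, to 1.5) as it swings into the tank. Falls shut by its own weight (30 g), and opens with a slight push from outside, so the tray and stick slide in under it
- lane_start (a point): Point on the lane floor, on the centre line, 130 mm before the tank wall: a good place for the tray's centre when laying it in the lane
- opening (a point): Point on the lane floor, on the centre line, at the outer face of the tank's front wall (4 mm thick). The opening there is 77 wide (65 between the rails) and 38 high above the lane floor
- home (a point): Point on the lane floor, on the centre line, 103 mm inside: where the tray's origin is when the tray touches the end stop
- tray: White flat feed tray with a cork pad in its top, 110 long (x) x 60 wide (y) x 24 high, about 0.22 kg, loose. Origin: centre of the underside; z up. Either end may lead. Starts on the bench. Take it across its 60 mm width; the rails are 6 mm high, so hold it with the fingertips more than 6 mm above its underside
- stick: Wooden push stick, 0.18 kg, loose, standing on its sole. Origin: underside, mid-length; z up. Sole 200 long (x -100 to 100), 30 wide, 20 high, widening to 50 over the last 15 mm at the pushing end; flat pushing face at x=+100. Upright grip block centred at x=-55: 44 long in x, 20 thick in y, top 95 above the underside
- stick_grip (a point): Middle of the push stick's grip block, 70 mm above the underside (25 below its top)
- stick_tip (a point): Middle of the push stick's pushing face, 10 mm above its underside
- mat: Thin grey plastic mat, 230 long (x) x 70 wide (y) x 3 thick, fixed on the bench; the stick starts lengthwise on it. Origin: centre of the underside
- tub_a: White plastic tub, 100 across, 85 high, bystander. Origin: centre of the underside
- tub_b: White plastic tub, 90 across, 70 high, bystander. Origin: centre of the underside
- tip_box: Orange plastic box 120 x 60 x 45 high, bystander. Origin: centre of the underside
Mind the look-alikes: they are no part of the job. Several things look just like the tray: the one meant starts farthest from the robot's base. Several things have the shape of the stick; the one meant has the colours described above.

How it is judged (in metres and radians):
On the way, in this order (a step that is already met when the one before it is completed fails the run):
1. the tray lies flat in the lane between the rails, in front of the opening, and is let go (x of tray in the frame of tank between -0.2 and -0.095 m and y of tray in the frame of tank between -0.006 and 0.006 m and z of tray in the frame of tank below 0.007 m and angle between the x axis of tray and the x axis of tank, either way round below 0.12 rad and angle between tray's own z axis and vertical below 0.06 rad and contact force between the fingers and tray below 0.1 N), for 0.2 s.
2. the tray, pushed by the stick, passes under the guard through the opening (x of tray in the frame of tank between -0.05 and 0.06 m and z of tray in the frame of tank below 0.012 m and contact force between stick and tray above 0.1 N).
3. the tray is home against the end stop (within 6 mm) (x of tray in the frame of tank above 0.097 m and z of tray in the frame of tank below 0.007 m), for 0.1 s.
At the end, for the whole second after the job is handed in: The tray lies flat between the rails inside the tank, within 6 mm of the end stop; the flap hangs shut (within 0.12 rad); the push stick stands upright at rest on its mat, lengthwise within 0.26 rad (either way round), its middle within 40 mm along and 25 mm across of the mat's middle (all of step 3 and y of tray in the frame of tank between -0.006 and 0.006 m and linear speed of each of tray, stick below 0.01 m/s and value of joint flap below 0.12 rad and x of stick in the frame of mat between -0.04 and 0.04 m and y of stick in the frame of mat between -0.025 and 0.025 m and z of stick in the frame of mat below 0.007 m and angle between the x axis of stick and the x axis of mat, either way round below 0.26 rad and angle between stick's own z axis and vertical below 0.08 rad); the robot touches nothing.
It fails at once if the fingers touch the tray once its leading end is 30 mm or more under the guard (x of tray in the frame of tank above -0.085 m and contact force between the fingers and tray above 0.5 N).
It fails at once if the fingers reach under the guard, or the robot hits it (contact force between any of the fingers, the arm and guard above 3 N or (x of the grasp point in the frame of tank between -0.06 and 0.2 m and y of the grasp point in the frame of tank between -0.045 and 0.045 m and height (world z) of the grasp point below 0.055 m)).
It fails at once if a bystander (tub or orange box) is shifted by more than 20 mm (distance of any of tub_a, tub_b, tip_box from where it was at the start of the episode above 0.02 m).
It also fails if it takes over 70 s, if anything falls off the work surface, if the arm or the gripper's body presses on something with over 40 N, if the wrist force passes 120 N, or if a joint passes its speed limit or range.

## Working session

There is one attempt and no reset: what is moved stays moved. The work goes in short steps, Python scripts to look and compute and a tool call to move; the robot and the scene stay as the last step left them, time stands still between calls to the robot, and variables do not carry over. Pictures are saved under pics/ and viewed, at most 13 in all, crops included, and the job is handed in when it is done.

Besides the shell and the picture viewer there is one more tool, called after ">>>" by a JSON object that holds its "fn" and its "kwargs", one argument or row to a line. play_rows: Moves the arm, as the interface text tells. Its arguments: {"type":"object","properties":{"motion":{"type":"array","items":{"type":"array","items":{"type":"number"}}},"claw":{"type":"number"},"squeeze":{"type":"number"}},"required":["motion"]}

```bash
mkdir -p pics; cat > h.py <<'E'
import numpy as np, cv2
from station import ctrl, vision
def cal(n):
    c=vision.calibration(n); R=cv2.Rodrigues(np.array(c["rvec"],float))[0]
    return np.array(c["K"],float),R,np.array(c["tvec"],float).ravel()
def ray(n,p,c=None):
    K,R,t=c or cal(n); p=np.atleast_2d(np.array(p,float))
    x=(p[:,0]-K[0,2])/K[0,0]; y=(p[:,1]-K[1,2])/K[1,1]
    if n=="wrist":
        r=np.hypot(x,y)+1e-12; d=np.c_[x/r*np.sin(r),y/r*np.sin(r),np.cos(r)]
    else: d=np.c_[x,y,np.ones_like(x)]
    return -R.T@t, d@R
def onz(n,p,z,c=None):
    o,d=ray(n,p,c); return o+d*((z-o[2])/d[:,2:])
def proj(n,P,c=None):
    K,R,t=c or cal(n); q=np.atleast_2d(P)@R.T+t
    if n=="wrist":
        th=np.arctan2(np.hypot(q[:,0],q[:,1]),q[:,2]); r=np.hypot(q[:,0],q[:,1])+1e-12
        return np.c_[K[0,0]*th*q[:,0]/r+K[0,2],K[1,1]*th*q[:,1]/r+K[1,2]]
    return np.c_[K[0,0]*q[:,0]/q[:,2]+K[0,2],K[1,1]*q[:,1]/q[:,2]+K[1,2]]
def tri(a,b):
    (o1,d1),(o2,d2)=a,b; d1=d1[0];d2=d2[0]
    s=np.linalg.lstsq(np.c_[d1,-d2],o2-o1,rcond=None)[0]
    p,q=o1+s[0]*d1,o2+s[1]*d2; return (p+q)/2,np.linalg.norm(p-q)
E
python3 - <<'E'
from h import *
ims=[vision.camera(n) for n in("top","side")]
for n,i in zip(("top","side"),ims): cv2.imwrite(f"pics/{n}0.png",i); cv2.imwrite(f"pics/{n}0b.png",cv2.resize(i,(800,600)))
print([(-cal(n)[1].T@cal(n)[2]).round() for n in("top","side","wrist")],ctrl.get_state())
E
```

```text
[array([ 258.,   32., 1546.]), array([ -50., 1082., 1221.]), array([ 74., 550., 374.])] {'time': 0.1, 'qpos': array([ 1.22737558e+00,  3.00411070e-01,  1.52147346e+00, -3.68993588e-05,
        1.32072804e+00, -6.66004342e-02]), 'joint_velocities': array([ 0.00044228, -0.00142379, -0.00186535, -0.00061655, -0.00056886,
       -0.00088075]), 'tau': array([ 1.32974594e-03, -5.44386077e+01, -3.62361932e+01, -7.45965917e-05,
        3.06710142e-03,  2.70731107e-05]), 'position': array([150.25852172, 528.8702427 , 230.79977928]), 'tool_rot': array([-8.63170096e-05,  1.37964101e-01,  9.90437099e-01, -5.02918531e-04]), 'ft_force': array([ 0.14314687,  0.05856174, -0.62656215]), 'wrist_torque': array([-0.02884098,  0.02249042,  0.00166685]), 'grasp_force': 0.0, 'width': 85.67935774794006}
```

View pics/top0b.png

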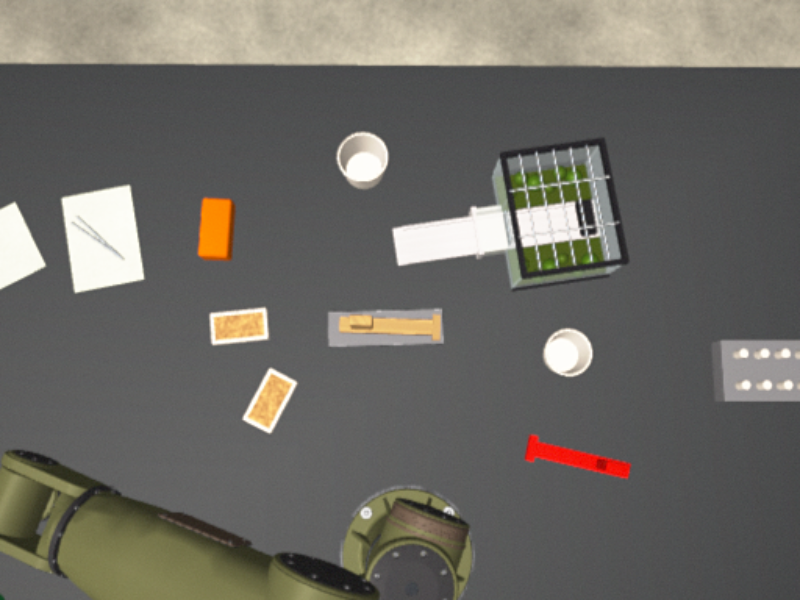

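View pics/side0b.png

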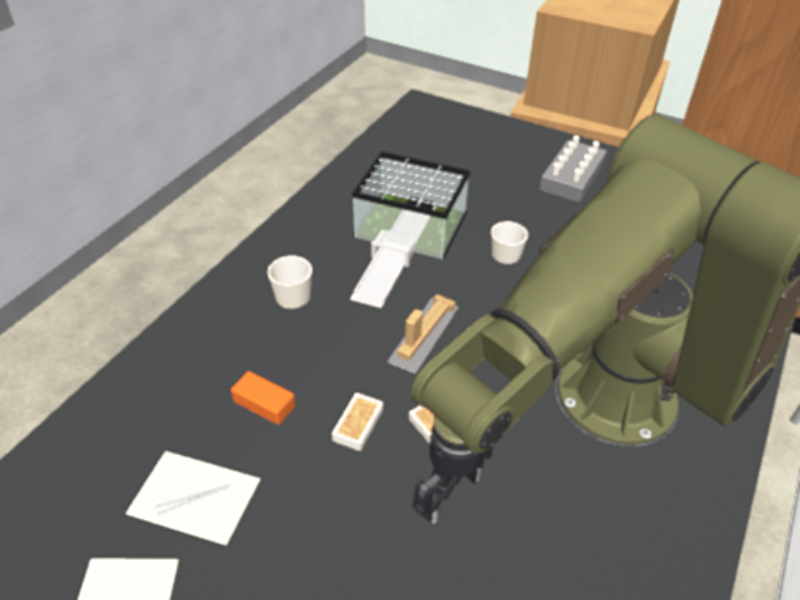

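The top view (800x600) shows the tray meant (the farther one) at (238,326), with a look-alike at (270,400). The stick is on its mat at (385,327), the lane mouth at (395,247), and the guard and tank at (490–620,215). The side view shows all of these too.

```bash
python3 - <<'E'
from h import *
for n in("top","side"):
    im=cv2.imread(f"pics/{n}0.png"); h=cv2.cvtColor(im,cv2.COLOR_BGR2HSV)
    M={"wood":cv2.inRange(h,(8,60,120),(25,175,255)),"white":cv2.inRange(h,(0,0,165),(180,45,255)),"grey":cv2.inRange(h,(100,5,85),(135,60,165))}
    for k,m in M.items():
        if n=="side": m[:110]=0
        else: m[:60]=0
        m=cv2.morphologyEx(m,cv2.MORPH_OPEN,np.ones((2,2)))
        for c in cv2.findContours(m,0,1)[0]:
            if cv2.contourArea(c)<60: continue
            r=cv2.minAreaRect(c); mo=cv2.moments(c)
            print(n,k,int(cv2.contourArea(c)),np.round([mo['m10']/mo['m00'],mo['m01']/mo['m00']],1),cv2.boxPoints(r).round(1).tolist())
E
```

```text
top wood 124 [269.7 335.6] [[258.3999938964844, 335.3999938964844], [261.3999938964844, 328.0], [281.79998779296875, 336.1000061035156], [278.79998779296875, 343.5]]
top wood 451 [173.4 257. ] [[159.10000610351562, 267.5], [174.0, 239.10000610351562], [187.60000610351562, 246.3000030517578], [172.6999969482422, 274.70001220703125]]
top wood 652 [250.8 209. ] [[218.0, 202.0], [282.0, 202.0], [282.0, 218.0], [218.0, 218.0]]
top wood 428 [153.7 209.1] [[137.10000610351562, 203.3000030517578], [168.6999969482422, 200.10000610351562], [170.1999969482422, 215.0], [138.60000610351562, 218.10000610351562]]
top white 741 [173.2 257.1] [[155.10000610351562, 268.8999938964844], [173.0, 235.39999389648438], [191.39999389648438, 245.1999969482422], [173.5, 278.79998779296875]]
top white 709 [364.2 226.2] [[349.0, 211.0], [379.0, 211.0], [379.0, 241.0], [349.0, 241.0]]
top white 385 [234.1 215.7] [[212.0, 201.0], [276.0, 201.0], [276.0, 222.0], [212.0, 222.0]]
top white 85 [259.1 201.6] [[242.0, 200.0], [275.0, 200.0], [275.0, 204.0], [242.0, 204.0]]
top white 708 [153.5 209.4] [[134.1000061035156
[... 2381 characters left out ...]
2.0, 197.0]]
side white 466 [326.  154.9] [[315.0, 142.0], [338.0, 142.0], [338.0, 169.0], [315.0, 169.0]]
side white 2104 [251.2 158.2] [[224.8000030517578, 196.5], [227.0, 128.0], [285.79998779296875, 129.8000030517578], [283.6000061035156, 198.3000030517578]]
side white 172 [365.2 114.5] [[349.0, 111.0], [378.0, 111.0], [378.0, 121.0], [349.0, 121.0]]
side white 519 [268.9 119.3] [[244.0, 111.0], [295.0, 111.0], [295.0, 129.0], [244.0, 129.0]]
side white 11411 [ 81.7 188.4] [[-38.29999923706055, 250.5], [163.8000030517578, 68.5999984741211], [203.0, 112.19999694824219], [0.8999999761581421, 294.0]]
side white 5001 [ 38.6 139.8] [[-0.0, 111.0], [115.0, 111.0], [115.0, 197.0], [0.0, 197.0]]
```

```bash
python3 - <<'E'
from h import *
t=tri(ray("top",[[153.7,209.1]]),ray("side",[[229.5,268.5]])); print("tray cork",t)
b=onz("top",[[137.1,203.3],[168.7,200.1],[170.2,215],[138.6,218.1]],24); print("cork rect",b.round())
im=cv2.imread("pics/top0.png"); h=cv2.cvtColor(im,cv2.COLOR_BGR2HSV); m=cv2.inRange(h,(0,0,165),(180,45,255))
up=[];dn=[]
for x in range(262,299,2):
    ys=np.nonzero(m[130:180,x])[0]+130; up.append((x,ys[0]-.5)); dn.append((x,ys[-1]+.5))
U=onz("top",up,5)[:,:2];D=onz("top",dn,5)[:,:2]
for P in(U,D):
    v=cv2.fitLine(P.astype(np.float32),2,0,.01,.01).ravel(); print("lane edge",v, np.degrees(np.arctan2(v[1],v[0])))
print("U/D ends",U[0],D[0],U[-1],D[-1])
# lane front corners
fr=onz("top",[[250.8,146],[255,169.5]],4); print("front",fr.round())
# mat : red channels; bench dark
g=im[195:228,200:300].astype(int); mm=(g.min(2)>85).astype(np.uint8)
mm=cv2.morphologyEx(mm,cv2.MORPH_CLOSE,np.ones((5,5))); c=max(cv2.findContours(mm,0,1)[0],key=cv2.contourArea)
r=cv2.minAreaRect(c); bx=cv2.boxPoints(r)+[200,195]; print("mat",bx.round(1).tolist(),onz("top",bx,3).round(), onz("top",[np.array(r[0])+[200,195]],3).round())
Z=np.vstack([cv2.resize(im[185:230,195:305],None,fx=7,fy=6,interpolation=2),cv2.resize(im[80:180,240:380],None,fx=5.5,fy=3.2,interpolation=2)[:320,:770]])
print(Z.shape)
cv2.imwrite("pics/z.png",Z)
E
```

```text
tray cork (array([434.71129036, 331.39148663,  17.73429078]), np.float64(1.0867511809718657))
cork rect [[452. 382.  24.]
 [463. 285.  24.]
 [416. 279.  24.]
 [407. 376.  24.]]
lane edge [ 1.5135613e-01 -9.8847932e-01  6.5677319e+02 -6.2142696e+01] -81.29447
lane edge [ 1.5141635e-01 -9.8847008e-01  5.7553870e+02 -6.1517963e+01] -81.29098
U/D ends [647.9700931   -4.49975579] [566.56491289  -4.33841422] [ 664.72225775 -119.86290485] [ 582.99048323 -118.76786344]
front [[640.  31.   4.]
 [563.  18.   4.]]
mat [[200.0, 195.0], [299.0, 195.0], [299.0, 227.0], [200.0, 227.0]] [[ 482.  191.    3.]
 [ 482. -121.    3.]
 [ 381. -119.    3.]
 [ 381.  189.    3.]] [[431.  35.   3.]]
(590, 770, 3)
```

>>> {"fn": "play_rows", "kwargs": {
  "motion": [
    [0.028,-0.02,0,-6.8],
    [0.028,-0.02,0,-6.8],
    [0.028,-0.02,0,-6.8],
    [0.028,-0.02,0,-6.8],
    [0.028,-0.02,0,-6.8]
  ]
}}

```text
time: 0.52
position: [291.3, 427.8, 231.0]
tool_rot: [-0.0, 0.424, 0.906, -0.0]
ft_force: [0.0, 1.0, 1.0]
width: 85.3
grasp_force: 0.0
```

>>> {"fn": "play_rows", "kwargs": {
  "motion": [
    [0.028,-0.02,-0.003,-6.8],
    [0.028,-0.02,-0.003,-6.8],
    [0.028,-0.02,-0.003,-6.8],
    [0.028,-0.02,-0.003,-6.8],
    [0.028,-0.02,-0.003,-6.8]
  ]
}}

```text
time: 0.93
position: [431.4, 327.7, 215.9]
tool_rot: [-0.0, 0.67, 0.742, -0.0]
ft_force: [-0.0, -0.0, 0.1]
width: 85.3
grasp_force: 0.0
```

>>> {"fn": "play_rows", "kwargs": {
  "motion": [
    [0,0,0,0],
    [0,0,0,0]
  ]
}}

```text
time: 1.1
position: [431.1, 327.9, 215.6]
tool_rot: [-0.0, 0.669, 0.743, -0.001]
ft_force: [-0.8, -0.4, -0.1]
width: 85.3
grasp_force: 0.0
```

```bash
python3 - <<'E'
from h import *
from scipy.spatial.transform import Rotation as Ro
s=ctrl.get_state(); c=cal("wrist"); im=vision.camera("wrist"); np.savez("w1",K=c[0],R=c[1],t=c[2]); cv2.imwrite("pics/w1.png",im)
cv2.imwrite("pics/w1b.png",cv2.resize(im,(800,600)))
R=Ro.from_quat(np.roll(s["tool_rot"],-1)).as_matrix(); print(s["position"],R[:,1],s["qpos"],s["time"],-c[1].T@c[2])
E
```

```text
[431.10495954 327.94758352 215.61478965] [ 0.99451691  0.10456939 -0.00116391] [5.82678835e-01 2.95202638e-01 1.56434756e+00 5.31941978e-05
 1.28332681e+00 4.77902420e-01] 1.1 [423.64312775 407.05727999 358.43440831]
```

View pics/w1b.png

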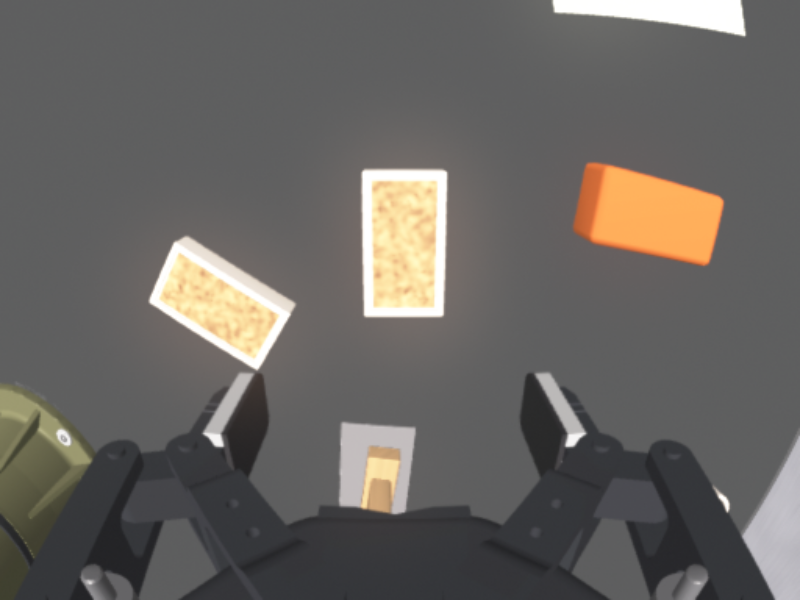

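View pics/z.png

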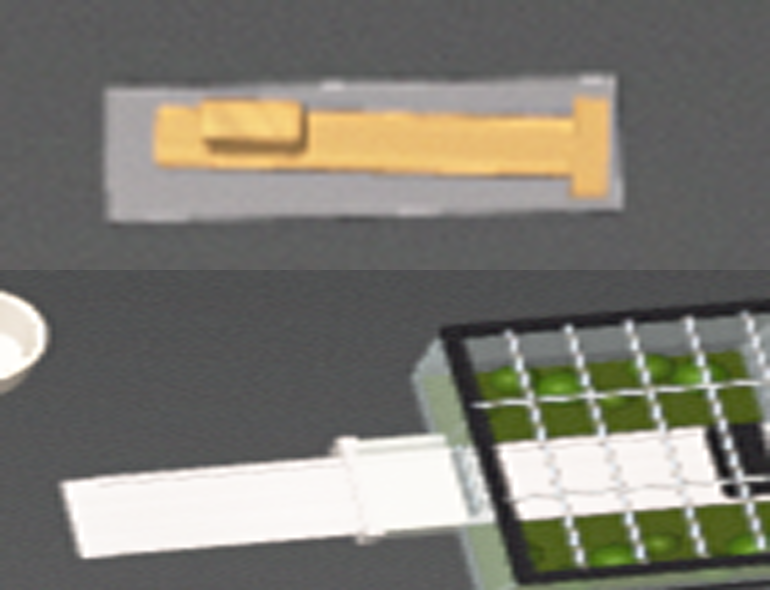

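The wrist view (800x600) shows the tray straight ahead at (404,243), the look-alike at (222,303) and the mat end at (377,465). The crop shows the mat corners at about (105,88), (613,75), (622,208) and (107,219). The stick's wide end is on the right, towards the tank.

```bash
python3 - <<'E'
from h import *
w=np.load("w1.npz"); c=(w["K"],w["R"],w["t"]); im=cv2.imread("pics/w1.png")
h=cv2.cvtColor(im,cv2.COLOR_BGR2HSV)
m=cv2.inRange(h,(0,0,150),(180,255,255)); m[:,:225]=0;m[:,300:]=0;m[:100]=0;m[215:]=0
cc=max(cv2.findContours(m,0,1)[0],key=cv2.contourArea); r=cv2.minAreaRect(cc); b=cv2.boxPoints(r); print(b)
P=onz("wrist",b,24,c); print(P.round(1),P.mean(0),[np.linalg.norm(P[i]-P[i-1]).round(1) for i in range(4)])
k=cv2.inRange(h,(8,50,120),(25,175,255))&m; M=cv2.moments(k,True); p=[[M['m10']/M['m00'],M['m01']/M['m00']]]
print("tri",tri(ray("wrist",p,c),ray("top",[[153.7,209.1]])),onz("wrist",p,24,c))
z=lambda l:np.array(l)/[7,6]+[195,185]
mp=onz("top",z([[105,88],[613,75],[622,208],[107,219]])-.4,3); print("mat",mp.round(),mp.mean(0))
print("stick T end,rear",onz("top",z([[611,147],[155,135]])-.4,23).round(1)); print("grip top",onz("top",z([[203,100],[304,101],[303,142],[203,138]])-.4,98).round())
E
```

```text
[[231. 108.]
 [286. 108.]
 [286. 202.]
 [231. 202.]]
[[401.7 384.5  24. ]
 [462.8 391.2  24. ]
 [477.9 279.7  24. ]
 [411.5 272.7  24. ]] [438.49135871 332.03662557  24.        ] [np.float64(112.2), np.float64(61.5), np.float64(112.5), np.float64(66.7)]
tri (array([436.90423288, 332.02966409,  14.42177155]), np.float64(2.6106061594666916)) [[437.78483152 333.87594666  24.        ]]
mat [[468. 160.   3.]
 [475. -68.   3.]
 [405. -71.   3.]
 [400. 158.   3.]] [437.15898933  45.00028333   3.        ]
stick T end,rear [[435.1 -65.2  23. ]
 [441.1 136.3  23. ]]
grip top [[449. 111.  98.]
 [449.  69.  98.]
 [429.  69.  98.]
 [431. 111.  98.]]
```

>>> {"fn": "play_rows", "kwargs": {
  "motion": [
    [0.006,0.005,-0.036,0.4],
    [0,0,-0.036,0],
    [0,0,-0.036,0],
    [0,0,-0.036,0],
    [0,0,-0.03,0]
  ]
}}

```text
time: 1.57
position: [434.7, 334.6, 40.1]
tool_rot: [-0.0, 0.664, 0.747, -0.001]
ft_force: [0.1, -0.5, -0.1]
width: 85.8
grasp_force: 0.0
```

>>> {"fn": "play_rows", "kwargs": {
  "motion": [
    [0,0,-0.02,0],
    [0,0,-0.012,0],
    [0,0,0,0],
    [0,0,0,0]
  ]
}}

```text
time: 1.9
position: [436.1, 334.7, 10.9]
tool_rot: [0.0, 0.665, 0.747, 0.0]
ft_force: [0.3, 0.8, 0.1]
width: 85.6
grasp_force: 0.0
```

>>> {"fn": "play_rows", "kwargs": {
  "motion": [
    [0,0,0,0],
    [0,0,0,0],
    [0,0,0,0],
    [0,0,0,0],
    [0,0,0,0]
  ],
  "claw": 0.05,
  "squeeze": 35
}}

```text
time: 2.32
position: [436.9, 334.7, 12.0]
tool_rot: [0.0, 0.666, 0.746, 0.001]
ft_force: [-2.0, -0.1, 7.7]
width: 58.9
grasp_force: 36.5
```

>>> {"fn": "play_rows", "kwargs": {
  "motion": [
    [0,0,0,0],
    [0,0,0,0],
    [0,0,0.01,0],
    [0,0,0.03,0],
    [0,0,0.03,0]
  ]
}}

```text
time: 2.73
position: [435.7, 333.6, 81.2]
tool_rot: [-0.0, 0.666, 0.746, -0.001]
ft_force: [0.5, 0.5, -2.9]
width: 58.5
grasp_force: 40.0
```

>>> {"fn": "play_rows", "kwargs": {
  "motion": [
    [0,0,0.03,0.3],
    [0.01,-0.015,0.03,0.4],
    [0.014,-0.03,0.02,0.4],
    [0.014,-0.034,0.008,0.4],
    [0.016,-0.034,0,0.4]
  ]
}}

```text
time: 3.15
position: [491.1, 220.2, 171.9]
tool_rot: [0.001, 0.653, 0.758, 0.002]
ft_force: [0.4, 0.3, -1.9]
width: 58.5
grasp_force: 40.0
```

>>> {"fn": "play_rows", "kwargs": {
  "motion": [
    [0.016,-0.034,0,0.4],
    [0.016,-0.034,0,0],
    [0.016,-0.034,0,0],
    [0.016,-0.034,0,0],
    [0.016,-0.034,0,0]
  ]
}}

```text
time: 3.57
position: [570.6, 49.2, 169.4]
tool_rot: [0.0, 0.651, 0.759, 0.0]
ft_force: [1.2, 1.0, -2.9]
width: 58.9
grasp_force: 40.0
```

>>> {"fn": "play_rows", "kwargs": {
  "motion": [
    [0.016,-0.034,0,0],
    [0.016,-0.03,0,0],
    [0.01,-0.018,0,0],
    [0,0,0,0],
    [0,0,0,0]
  ]
}}

```text
time: 3.98
position: [612.2, -31.9, 168.8]
tool_rot: [-0.0, 0.651, 0.759, -0.0]
ft_force: [-1.1, 0.1, -2.5]
width: 58.2
grasp_force: 40.0
```

```bash
python3 - <<'E'
from h import *
from scipy.spatial.transform import Rotation as Ro
s=ctrl.get_state(); c=cal("wrist"); im=vision.camera("wrist"); np.savez("w2",K=c[0],R=c[1],t=c[2]); cv2.imwrite("pics/w2.png",im)
cv2.imwrite("pics/w2b.png",cv2.resize(im,(800,600)))
R=Ro.from_quat(np.roll(s["tool_rot"],-1)).as_matrix(); print(s["position"],R[:,1],np.degrees(np.arctan2(R[1,1],R[0,1])),s["time"],s["qpos"])
E
```

```text
[612.22896905 -31.90818441 168.77034872] [ 9.88383274e-01  1.51981911e-01 -4.90179914e-05] 8.741798710812398 3.9833 [-1.11816053e-01  4.93122693e-01  1.40179894e+00  2.38920437e-05
  1.24672794e+00 -2.64396831e-01]
```

View pics/w2b.png

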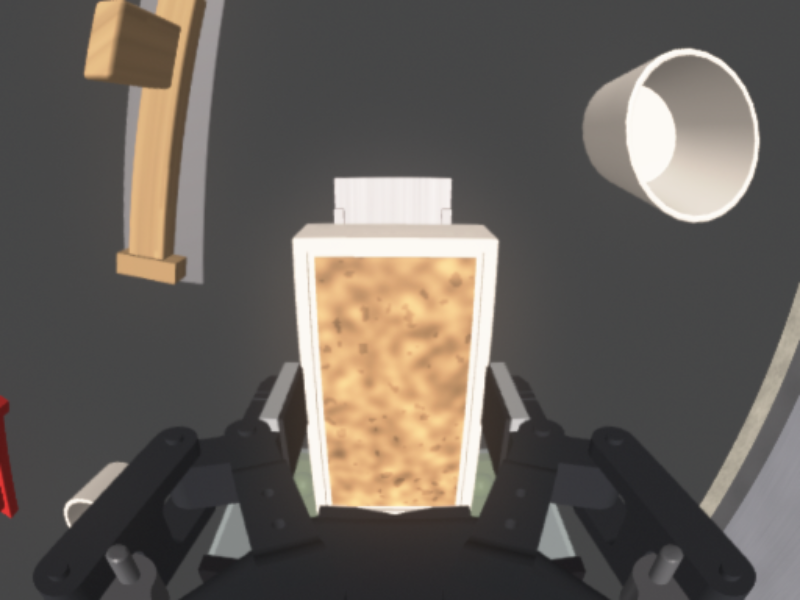

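The wrist view (800x600) shows the tray held straight and level. Its rear top edge runs from (294,240) to (497,240) and the bottom edge from (304,225) to (485,225). Behind it the lane end corners are at (334,178) and (452,178), with the rails starting at y≈208.

```bash
python3 - <<'E'
from h import *
w=np.load("w2.npz"); c=(w["K"],w["R"],w["t"]); f=512/800
u=np.array([.1514,-.9885]);v=np.array([.9885,.1514])
g=lambda l,z:onz("wrist",np.array(l)*f-.2,z,c)
def show(n,P): print(n,P.round(1).tolist(),"w",np.linalg.norm(P[0]-P[1]).round(1),"mid",P.mean(0).round(1),"acrossang",np.degrees(np.arctan2(*(P[1]-P[0])[[1,0]])).round(2))
show("lane end",g([[334,178],[452,178]],4)); show("lane behind rail",g([[334,207],[452,207]],4)); show("rail in",g([[344,215],[442,215]],10))
for z in (195,190,185,180,175): show(f"top z{z}",g([[294,240],[497,240]],z))
for z in (170,165,160,155,150): show(f"bot z{z}",g([[304,225],[485,225]],z))
E
```

```text
lane end [[564.9, 16.8, 4.0], [642.0, 28.7, 4.0]] w 78.0 mid [603.4  22.7   4. ] acrossang 8.75
lane behind rail [[567.4, -2.6, 4.0], [645.4, 9.4, 4.0]] w 78.9 mid [606.4   3.4   4. ] acrossang 8.76
rail in [[575.3, -6.0, 10.0], [638.9, 3.8, 10.0]] w 64.4 mid [607.1  -1.1  10. ] acrossang 8.76
top z195 [[578.7, 17.9, 195.0], [631.0, 26.0, 195.0]] w 52.9 mid [604.9  22.  195. ] acrossang 8.79
top z190 [[577.8, 16.7, 190.0], [632.3, 25.1, 190.0]] w 55.1 mid [605.   20.9 190. ] acrossang 8.79
top z185 [[576.9, 15.5, 185.0], [633.6, 24.2, 185.0]] w 57.4 mid [605.2  19.9 185. ] acrossang 8.79
top z180 [[575.9, 14.2, 180.0], [634.9, 23.4, 180.0]] w 59.7 mid [605.4  18.8 180. ] acrossang 8.79
top z175 [[575.0, 13.0, 175.0], [636.2, 22.5, 175.0]] w 61.9 mid [605.6  17.7 175. ] acrossang 8.79
bot z170 [[576.7, 17.0, 170.0], [632.7, 25.7, 170.0]] w 56.6 mid [604.7  21.3 170. ] acrossang 8.78
bot z165 [[575.9, 16.0, 165.0], [633.8, 24.9, 165.0]] w 58.6 mid [604.8  20.5 165. ] acrossang 8.78
bot z160 [[575.0, 14.9, 160.0], [634.9, 24.2, 160.0]] w 60.6 mid [605.   19.6 160. ] acrossang 8.78
bot z155 [[574.2, 13.9, 155.0], [636.0, 23.5, 155.0]] w 62.6 mid [605.1  18.7 155. ] acrossang 8.78
bot z150 [[573.3, 12.9, 150.0], [637.2, 22.7, 150.0]] w 64.6 mid [605.2  17.8 150. ] acrossang 8.78
```

>>> {"fn": "play_rows", "kwargs": {
  "motion": [
    [0.001,-0.012,-0.02,0],
    [0.0013,-0.011,-0.036,0],
    [0,0,-0.036,0],
    [0,0,-0.036,0],
    [0,0,0,0]
  ]
}}

```text
time: 4.45
position: [610.7, -52.5, 33.9]
tool_rot: [-0.005, 0.65, 0.76, -0.003]
ft_force: [-1.1, 0.4, -4.7]
width: 58.9
grasp_force: 40.8
```

>>> {"fn": "play_rows", "kwargs": {
  "motion": [
    [0,0,0,0],
    [0,0,0,0]
  ]
}}

```text
time: 4.62
position: [615.7, -53.4, 43.1]
tool_rot: [0.001, 0.65, 0.76, 0.001]
ft_force: [-0.5, 0.2, -1.5]
width: 58.8
grasp_force: 40.8
```

```bash
python3 - <<'E'
from h import *
s=ctrl.get_state(); c=cal("wrist"); im=vision.camera("wrist"); np.savez("w3",K=c[0],R=c[1],t=c[2]); cv2.imwrite("pics/w3.png",im)
cv2.imwrite("pics/w3b.png",cv2.resize(im[100:340,130:380],(780,600*780//800*1),interpolation=2))
print(s["position"],s["time"])
E
```

```text
[615.74141701 -53.43200906  43.08206503] 4.6167
```

View pics/w3b.png

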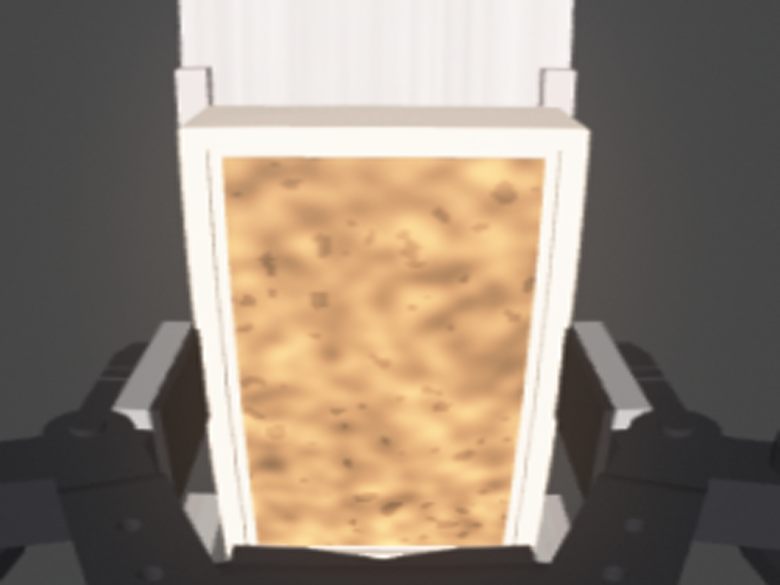

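The close view (crop) shows the rails' inner edges at x=211 and 541 (y≈85). The tray's rear bottom edge runs 210–560 at y=107 and its top edge 180–590 at y=128, so the tray sits slightly to the right.

```bash
python3 - <<'E'
from h import *
w=np.load("w3.npz"); c=(w["K"],w["R"],w["t"])
u=np.array([.1514,-.9885]);v=np.array([.9885,.1514]); tcp=np.array([615.74,-53.43])
def show(n,l,z):
    P=onz("wrist",np.array(l)/[3.12,2.4375]+[130,100]-.3,z,c)[:,:2]-tcp
    print(n,"across",(P@v).round(1),"mid",(P@v).mean().round(2),"along",(P@u).round(1))
show("rail in",[[211,85],[541,85]],10); show("rail out",[[175,85],[577,85]],10); show("lane",[[180,30],[571,30]],4)
show("bot",[[210,107],[560,107]],33); show("top",[[180,128],[590,128]],57)
print(ctrl.get_state()["position"])
E
```

```text
rail in across [-32.5  31.1] mid -0.72 along [-53.1 -53.3]
rail out across [-39.7  38.2] mid -0.73 along [-53.3 -53.5]
lane across [-39.5  37.7] mid -0.89 along [-66.5 -66.7]
bot across [-28.6  30.5] mid 0.93 along [-51.8 -52. ]
top across [-28.7  30.3] mid 0.81 along [-52.2 -52.5]
[615.99962927 -53.57553054  43.46582319]
```

>>> {"fn": "play_rows", "kwargs": {
  "motion": [
    [0,-0.006,-0.006,0],
    [0,-0.004,-0.008,0],
    [0,0,-0.006,0],
    [0,0,-0.004,0],
    [0,0,0,0]
  ]
}}

```text
time: 5.08
position: [614.5, -64.2, 16.1]
tool_rot: [-0.0, 0.651, 0.759, -0.0]
ft_force: [0.3, -0.4, -2.1]
width: 58.7
grasp_force: 41.2
```

>>> {"fn": "play_rows", "kwargs": {
  "motion": [
    [0,0,-0.002,0],
    [0,0,-0.002,0],
    [0,0,0,0]
  ]
}}

```text
time: 5.33
position: [614.8, -64.2, 15.7]
tool_rot: [0.0, 0.65, 0.76, -0.0]
ft_force: [-21.0, 1.1, 39.8]
width: 59.1
grasp_force: 45.6
```

>>> {"fn": "play_rows", "kwargs": {
  "motion": [
    [0,0,0.004,0],
    [0.001,0,0.004,0],
    [0,0,0,0],
    [0,0,0,0],
    [0,0,0,0]
  ]
}}

```text
time: 5.75
position: [615.4, -63.9, 19.7]
tool_rot: [-0.0, 0.65, 0.76, -0.0]
ft_force: [-0.2, -0.6, -2.9]
width: 58.6
grasp_force: 41.2
```

>>> {"fn": "play_rows", "kwargs": {
  "motion": [
    [0,0,0,0],
    [0,0,0,0],
    [0,0,0,0]
  ]
}}

```text
time: 6.0
position: [615.5, -63.9, 20.0]
tool_rot: [-0.0, 0.65, 0.76, -0.0]
ft_force: [-0.3, 0.3, -2.3]
width: 58.4
grasp_force: 41.2
```

```bash
python3 - <<'E'
from h import *
s=ctrl.get_state(); c=cal("wrist"); im=vision.camera("wrist"); np.savez("w4",K=c[0],R=c[1],t=c[2]); cv2.imwrite("pics/w4.png",im)
cv2.imwrite("pics/w4b.png",cv2.resize(im[100:340,130:380],(780,585),interpolation=2))
print(s["position"],s["time"],s["ft_force"],s["tool_rot"])
E
```

```text
[615.49897079 -63.92382497  19.99308502] 6.0 [-0.33822502  0.28659786 -2.32047205] [-1.72256393e-04  6.50496812e-01  7.59508957e-01 -1.12792068e-04]
```

View pics/w4b.png

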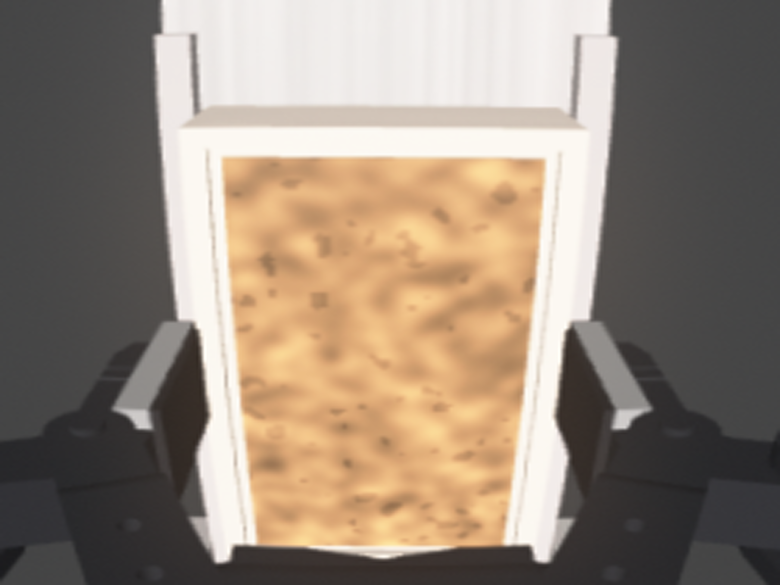

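The settled view shows the rail inner edges at about (197,75) and (575,75), with the tray bottom at 210–560 (y=107) between them.

```bash
python3 - <<'E'
from h import *
w=np.load("w4.npz"); c=(w["K"],w["R"],w["t"])
u=np.array([.1514,-.9885]);v=np.array([.9885,.1514]); tcp=np.array([615.5,-63.92])
def show(n,l,z):
    P=onz("wrist",np.array(l)/[3.12,2.4375]+[130,100]-.3,z,c)[:,:2]-tcp
    print(n,"across",(P@v).round(1),"mid",(P@v).mean().round(2),"along",(P@u).round(1))
show("rail end in",[[194,38],[577,38]],10); show("rail end out",[[155,38],[618,38]],10); show("rail out low",[[163,120],[610,120]],10)
show("bot",[[210,107],[560,107]],11); show("top",[[180,128],[590,128]],34)
im=cv2.imread("pics/w4.png"); 
for y in (109,118,135): print(y,im[y,170:205,1].tolist(),im[y,305:335,1].tolist())
E
```

```text
rail end in across [-30.8  32.8] mid 1.0 along [-66.8 -67. ]
rail end out across [-37.5  39.9] mid 1.18 along [-67.  -67.3]
rail out low across [-36.9  39.4] mid 1.24 along [-49.  -49.3]
bot across [-28.4  30.3] mid 0.96 along [-51.9 -52.1]
top across [-28.6  30.4] mid 0.91 along [-52.2 -52.4]
109 [77, 78, 77, 78, 78, 78, 78, 79, 79, 79, 82, 118, 204, 236, 239, 238, 237, 234, 233, 234, 235, 236, 236, 236, 235, 233, 232, 232, 233, 234, 236, 238, 240, 239, 237] [241, 239, 239, 238, 237, 236, 235, 235, 236, 236, 237, 238, 238, 238, 239, 240, 241, 241, 240, 224, 146, 88, 79, 78, 79, 77, 78, 77, 78, 77]
118 [77, 77, 77, 78, 78, 79, 79, 79, 88, 146, 219, 231, 232, 233, 232, 232, 232, 233, 232, 231, 209, 145, 131, 212, 233, 233, 232, 231, 232, 233, 234, 237, 238, 239, 237] [240, 238, 238, 238, 236, 235, 235, 234, 219, 166, 145, 209, 231, 232, 232, 232, 233, 232, 232, 232, 232, 229, 185, 98, 79, 78, 78, 78, 78, 77]
135 [77, 78, 78, 79, 78, 79, 79, 80, 81, 101, 174, 229, 233, 233, 233, 233, 233, 233, 233, 233, 229, 175, 116, 152, 231, 234, 232, 231, 231, 232, 234, 236, 238, 238, 237] [239, 238, 237, 237, 236, 235, 235, 231, 171, 139, 175, 229, 232, 232, 233, 232, 232, 232, 232, 232, 229, 175, 104, 81, 79, 78, 79, 78, 78, 77]
```

>>> {"fn": "play_rows", "kwargs": {
  "motion": [
    [0,0,-0.003,0],
    [0,0,-0.001,0],
    [0,0,0,0],
    [0,0,0,0]
  ]
}}

```text
time: 6.38
position: [615.6, -63.9, 16.1]
tool_rot: [-0.0, 0.65, 0.76, -0.0]
ft_force: [0.2, -0.4, -2.8]
width: 58.5
grasp_force: 41.2
```

>>> {"fn": "play_rows", "kwargs": {
  "motion": [
    [0,0,-0.001,0],
    [0,0,0,0],
    [0,0,0,0]
  ]
}}

```text
time: 6.63
position: [615.6, -64.0, 16.0]
tool_rot: [0.0, 0.65, 0.76, -0.0]
ft_force: [-3.5, 0.9, 5.3]
width: 58.8
grasp_force: 42.1
```

>>> {"fn": "play_rows", "kwargs": {
  "motion": [
    [0,0,0,0],
    [0,0,0,0],
    [0,0,0,0],
    [0,0,0,0],
    [0,0,0,0]
  ],
  "claw": 0.0854
}}

```text
time: 7.05
position: [615.6, -63.9, 15.2]
tool_rot: [0.0, 0.65, 0.76, 0.0]
ft_force: [-0.4, -0.4, 0.1]
width: 85.1
grasp_force: 0.0
```

>>> {"fn": "play_rows", "kwargs": {
  "motion": [
    [0,0,0.02,0],
    [0,0,0.035,0],
    [0,0,0.035,0],
    [0,0,0.035,0],
    [0,0,0.03,0]
  ]
}}

```text
time: 7.47
position: [615.7, -63.9, 172.9]
tool_rot: [0.001, 0.65, 0.76, 0.0]
ft_force: [0.3, 0.1, 0.4]
width: 85.6
grasp_force: 0.0
```

>>> {"fn": "play_rows", "kwargs": {
  "motion": [
    [-0.01,0.03,0.01,0],
    [-0.035,0.02,0,0],
    [-0.035,0.02,0,0],
    [0,0,0,0],
    [0,0,0,0]
  ]
}}

```text
time: 7.88
position: [534.6, 6.9, 180.8]
tool_rot: [0.0, 0.65, 0.76, 0.0]
ft_force: [0.4, -0.4, 0.8]
width: 85.6
grasp_force: 0.0
```

```bash
python3 - <<'E'
from h import *
s=ctrl.get_state(); c=cal("wrist"); im=vision.camera("wrist"); np.savez("w5",K=c[0],R=c[1],t=c[2]); cv2.imwrite("pics/w5.png",im)
cv2.imwrite("pics/w5b.png",cv2.resize(im,(800,600)))
im=vision.camera("top"); cv2.imwrite("pics/top5.png",im)
print(s["position"],s["time"])
E
```

```text
[534.62797999   6.88919968 180.78488436] 7.8833
```

View pics/w5b.png

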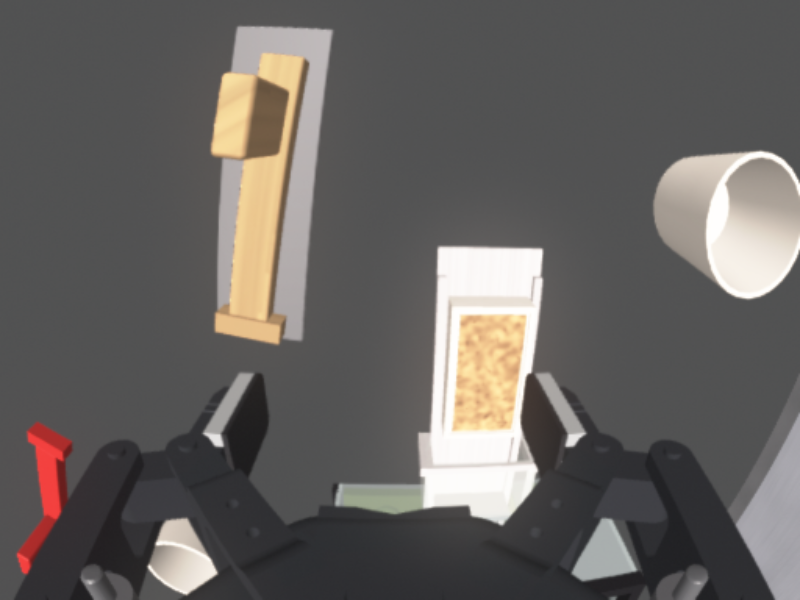

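The tray lies in the lane at (490,372), between the rails, with the fingers clear. The stick's grip top has corners (223,72), (256,76), (246,159) and (212,155). The mat corners are (237,26), (333,30) and (302,341).

```bash
python3 - <<'E'
from h import *
w=np.load("w5.npz"); c=(w["K"],w["R"],w["t"]); f=.64
g=lambda l,z:onz("wrist",np.array(l)*f-.2,z,c)
G=[[223,72],[256,76],[246,159],[212,155]]
P=g(G,98); print("grip98",P.round(1).tolist(),P.mean(0))
pt=np.mean([[203,100],[304,101],[303,142],[203,138]],0)/[7,6]+[195,185]-.4
print("tri",tri(ray("wrist",[np.mean(G,0)*f-.2],c),ray("top",[pt])),onz("top",[pt],98))
print("mat",g([[237,26],[333,30],[302,341]],3).round(1).tolist())
print("rear sole top",g([[262,54],[308,61]],23).round(1).tolist()); print("sole edges",g([[231,305],[270,318]],23).round(1).tolist(),"T",g([[216,311],[286,320]],23).round(1).tolist(),g([[215,331],[283,343]],23).round(1).tolist())
T=g([[454,306],[534,306]],28); print("tray rear",T.round(1).tolist())
E
```

```text
grip98 [[433.1, 110.5, 98.0], [450.9, 109.4, 98.0], [451.2, 67.5, 98.0], [432.6, 67.9, 98.0]] [441.93908481  88.83870188  98.        ]
tri (array([440.17592974,  89.51303562,  92.13681122]), np.float64(1.3085709011250155)) [[439.41124523  89.93139456  98.        ]]
mat [[400.2, 155.6, 3.0], [469.5, 157.2, 3.0], [475.8, -71.5, 3.0]]
rear sole top [[428.7, 132.6, 23.0], [460.1, 130.3, 23.0]]
sole edges [[424.1, -42.7, 23.0], [454.0, -47.8, 23.0]] T [[412.4, -49.4, 23.0], [465.8, -47.4, 23.0]] [[411.8, -65.6, 23.0], [464.8, -65.8, 23.0]]
tray rear [[580.2, -16.5, 28.0], [636.6, -8.0, 28.0]]
```

>>> {"fn": "play_rows", "kwargs": {
  "motion": [
    [-0.0235,0.0205,0,-3.5],
    [-0.0235,0.0205,0,-3.5],
    [-0.0235,0.0205,0,-3.5],
    [-0.023,0.0205,0,0],
    [0,0,0,0]
  ]
}}

```text
time: 8.4
position: [440.4, 89.9, 180.3]
tool_rot: [-0.0, 0.717, 0.697, -0.0]
ft_force: [0.2, -0.3, 0.9]
width: 85.2
grasp_force: 0.0
```

>>> {"fn": "play_rows", "kwargs": {
  "motion": [
    [0,0,-0.025,0],
    [0,0,-0.035,0],
    [0,0,-0.035,0],
    [0,0,-0.025,0],
    [0,0,-0.008,0]
  ]
}}

```text
time: 8.82
position: [441.5, 87.3, 48.9]
tool_rot: [-0.001, 0.718, 0.697, -0.002]
ft_force: [-0.7, -0.7, -1.3]
width: 85.6
grasp_force: 0.0
```

>>> {"fn": "play_rows", "kwargs": {
  "motion": [
    [0,0,0,0],
    [0,0,0,0]
  ]
}}

```text
time: 8.98
position: [443.2, 87.8, 53.1]
tool_rot: [0.0, 0.717, 0.697, 0.0]
ft_force: [0.3, 1.5, 0.3]
width: 85.7
grasp_force: 0.0
```

>>> {"fn": "play_rows", "kwargs": {
  "motion": [
    [0,0,0,0],
    [0,0,0,0],
    [0,0,0,0],
    [0,0,0,0],
    [0,0,0,0]
  ],
  "claw": 0.01,
  "squeeze": 60
}}

```text
time: 9.4
position: [442.3, 88.1, 52.8]
tool_rot: [0.0, 0.717, 0.697, 0.0]
ft_force: [0.7, -0.1, -0.3]
width: 25.5
grasp_force: 0.0
```

>>> {"fn": "play_rows", "kwargs": {
  "motion": [
    [0,0,0,0],
    [0,0,0,0],
    [0,0,0,0],
    [0,0,0,0]
  ]
}}

```text
time: 9.73
position: [442.2, 88.1, 52.6]
tool_rot: [0.0, 0.717, 0.697, 0.0]
ft_force: [-2.2, -0.3, 5.3]
width: 19.8
grasp_force: 61.9
```

>>> {"fn": "play_rows", "kwargs": {
  "motion": [
    [0,0,0.01,0],
    [0,0,0.025,0],
    [0,0,0.03,0],
    [0.016,0.012,0.015,2.06],
    [0.024,0.016,0,2.06]
  ],
  "squeeze": 80
}}

```text
time: 10.15
position: [483.1, 116.1, 136.6]
tool_rot: [0.002, 0.692, 0.722, 0.002]
ft_force: [0.6, -0.7, -1.4]
width: 19.4
grasp_force: 78.6
```

>>> {"fn": "play_rows", "kwargs": {
  "motion": [
    [0.026,0.018,0,2.06],
    [0.026,0.018,0,2.06],
    [0.026,0.018,0,2.06],
    [0.018,0.01,0,0],
    [0,0,0,0]
  ]
}}

```text
time: 10.57
position: [580.0, 181.7, 132.2]
tool_rot: [0.0, 0.651, 0.759, 0.0]
ft_force: [-0.3, 0.4, -2.5]
width: 19.2
grasp_force: 78.9
```

>>> {"fn": "play_rows", "kwargs": {
  "motion": [
    [0,0,0,0],
    [0,0,0,0],
    [0,0,0,0]
  ]
}}

```text
time: 10.82
position: [577.5, 179.6, 132.5]
tool_rot: [-0.0, 0.652, 0.758, -0.0]
ft_force: [0.2, -0.2, -2.4]
width: 19.3
grasp_force: 78.9
```

```bash
python3 - <<'E'
from h import *
from scipy.spatial.transform import Rotation as Ro
s=ctrl.get_state(); c=cal("wrist"); im=vision.camera("wrist"); np.savez("w6",K=c[0],R=c[1],t=c[2]); cv2.imwrite("pics/w6.png",im)
R=Ro.from_quat(np.roll(s["tool_rot"],-1)).as_matrix()
im=vision.camera("side"); cv2.imwrite("pics/s6.png",cv2.resize(im[110:260,170:370],(800,600),interpolation=2)); np.save("s6",im)
p=s["position"][:2]; u=np.array([.1514,-.9885]);v=np.array([.9885,.1514]);d=p-[615.6,-64]
print(s["position"],np.degrees(np.arctan2(R[1,1],R[0,1])),"lane x",d@u-132,"across",d@v,s["width"],s["time"])
E
```

```text
[577.47680351 179.61163897 132.48606434] 8.61922375586749 lane x -378.5819570729848 across -0.8019775933005935 19.310078735966595 10.8167
```

View pics/s6.png

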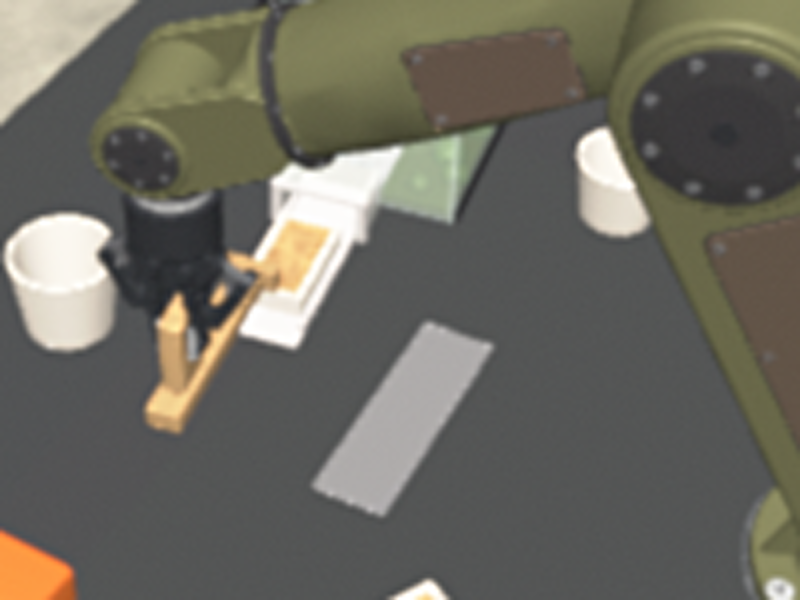

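The side view shows the stick held level, pointing along the lane with its tip just before the lane mouth. The tray sits in the lane at (300,255).

>>> {"fn": "play_rows", "kwargs": {
  "motion": [
    [0.001,0,-0.02,0.1],
    [0,0,-0.025,0],
    [0,0,-0.02,0],
    [0,0,-0.01,0],
    [0,0,0,0]
  ]
}}

```text
time: 11.33
position: [577.9, 179.6, 55.4]
tool_rot: [-0.001, 0.651, 0.759, -0.001]
ft_force: [0.0, -0.3, -2.6]
width: 18.6
grasp_force: 78.8
```

>>> {"fn": "play_rows", "kwargs": {
  "motion": [
    [0,0,-0.001,0],
    [0,0,0,0],
    [0,0,0,0]
  ]
}}

```text
time: 11.58
position: [579.7, 180.2, 57.7]
tool_rot: [0.001, 0.651, 0.759, 0.001]
ft_force: [0.7, -0.2, -1.2]
width: 19.3
grasp_force: 78.8
```

>>> {"fn": "play_rows", "kwargs": {
  "motion": [
    [0.0009,-0.006,0,0],
    [0.0012,-0.008,0,0],
    [0.0012,-0.008,0,0],
    [0.0012,-0.008,0,0],
    [0,0,0,0]
  ]
}}

```text
time: 12.0
position: [584.0, 148.2, 56.4]
tool_rot: [0.0, 0.652, 0.758, -0.0]
ft_force: [-0.2, 0.3, -2.2]
width: 18.9
grasp_force: 78.8
```

>>> {"fn": "play_rows", "kwargs": {
  "motion": [
    [0,0,0,0],
    [0,0,0,0]
  ]
}}

```text
time: 12.17
position: [583.6, 150.0, 56.3]
tool_rot: [-0.0, 0.651, 0.759, 0.0]
ft_force: [-0.1, 0.0, -1.6]
width: 19.3
grasp_force: 78.8
```

>>> {"fn": "play_rows", "kwargs": {
  "motion": [
    [0.0003,-0.006,-0.001,0],
    [0.0012,-0.01,0,0],
    [0.0015,-0.01,0,0],
    [0.0015,-0.01,0,0],
    [0.0015,-0.01,0,0]
  ]
}}

```text
time: 12.58
position: [589.7, 102.8, 55.2]
tool_rot: [-0.0, 0.651, 0.759, -0.0]
ft_force: [-0.5, 1.8, -3.1]
width: 19.2
grasp_force: 78.9
```

>>> {"fn": "play_rows", "kwargs": {
  "motion": [
    [0.0015,-0.01,0,0],
    [0.0015,-0.01,0,0],
    [0.0015,-0.01,0,0],
    [0.0015,-0.01,0,0],
    [0.0015,-0.01,0,0]
  ]
}}

```text
time: 13.0
position: [597.2, 53.0, 55.3]
tool_rot: [-0.0, 0.651, 0.759, 0.0]
ft_force: [0.3, 2.0, -2.2]
width: 18.9
grasp_force: 78.9
```

>>> {"fn": "play_rows", "kwargs": {
  "motion": [
    [0.0015,-0.01,0,0],
    [0.0015,-0.01,0,0],
    [0.0015,-0.01,0,0],
    [0.0015,-0.01,0,0],
    [0.0015,-0.01,0,0]
  ]
}}

```text
time: 13.42
position: [604.7, 3.0, 55.3]
tool_rot: [-0.0, 0.651, 0.759, -0.0]
ft_force: [-0.2, 1.8, -2.2]
width: 19.3
grasp_force: 78.9
```

>>> {"fn": "play_rows", "kwargs": {
  "motion": [
    [0.0017,-0.01,0,0],
    [0.0016,-0.01,0,0],
    [0.0016,-0.01,0,0],
    [0.0015,-0.01,0,0],
    [0.0015,-0.01,0,0]
  ]
}}

```text
time: 13.83
position: [612.6, -47.0, 55.2]
tool_rot: [-0.0, 0.651, 0.759, -0.0]
ft_force: [0.0, 1.8, -2.9]
width: 19.1
grasp_force: 78.9
```

>>> {"fn": "play_rows", "kwargs": {
  "motion": [
    [0.0015,-0.01,0,0],
    [0.0015,-0.01,0,0],
    [0.0009,-0.006,0,0],
    [0.0006,-0.004,0,0],
    [0.0006,-0.004,0,0]
  ]
}}

```text
time: 14.25
position: [617.6, -80.3, 55.3]
tool_rot: [-0.0, 0.651, 0.759, 0.0]
ft_force: [0.8, 2.6, -2.2]
width: 19.3
grasp_force: 78.9
```

>>> {"fn": "play_rows", "kwargs": {
  "motion": [
    [0.0003,-0.002,0,0],
    [0.0003,-0.002,0,0],
    [0.0003,-0.002,0,0]
  ]
}}

```text
time: 14.5
position: [618.5, -85.8, 55.3]
tool_rot: [-0.0, 0.651, 0.759, 0.0]
ft_force: [-0.1, 2.8, -2.4]
width: 19.0
grasp_force: 78.9
```

>>> {"fn": "play_rows", "kwargs": {
  "motion": [
    [0.0003,-0.002,0,0],
    [0.0002,-0.0015,0,0],
    [0.0002,-0.0015,0,0]
  ]
}}

```text
time: 14.75
position: [619.2, -90.0, 55.4]
tool_rot: [-0.001, 0.651, 0.759, 0.001]
ft_force: [-3.4, 19.0, 5.8]
width: 19.2
grasp_force: 79.8
```

>>> {"fn": "play_rows", "kwargs": {
  "motion": [
    [0.0002,-0.0015,0,0],
    [0.0002,-0.0015,0,0],
    [0,0,0,0]
  ]
}}

```text
time: 15.0
position: [619.5, -90.2, 55.9]
tool_rot: [-0.002, 0.651, 0.759, 0.002]
ft_force: [-6.7, 28.8, 8.8]
width: 19.2
grasp_force: 80.6
```

>>> {"fn": "play_rows", "kwargs": {
  "motion": [
    [-0.0008,0.005,0,0],
    [-0.0015,0.01,0,0],
    [-0.0015,0.01,0,0],
    [-0.0023,0.015,0,0],
    [-0.0023,0.015,0,0]
  ]
}}

```text
time: 15.42
position: [610.9, -37.7, 55.2]
tool_rot: [0.0, 0.651, 0.759, -0.0]
ft_force: [-0.1, -0.5, -1.8]
width: 19.1
grasp_force: 78.9
```

>>> {"fn": "play_rows", "kwargs": {
  "motion": [
    [-0.0023,0.015,0,0],
    [-0.0023,0.015,0,0],
    [-0.0023,0.015,0,0],
    [-0.0023,0.015,0,0],
    [-0.0023,0.015,0,0]
  ]
}}

```text
time: 15.83
position: [599.4, 37.7, 55.3]
tool_rot: [0.0, 0.651, 0.759, 0.0]
ft_force: [0.3, -0.3, -1.6]
width: 18.9
grasp_force: 78.9
```

>>> {"fn": "play_rows", "kwargs": {
  "motion": [
    [-0.0023,0.015,0,0],
    [-0.0023,0.015,0,0],
    [-0.0023,0.015,0,0],
    [-0.0023,0.015,0,0],
    [-0.0023,0.015,0,0]
  ]
}}

```text
time: 16.25
position: [587.8, 112.6, 55.3]
tool_rot: [0.0, 0.651, 0.759, 0.0]
ft_force: [0.4, 0.7, -2.3]
width: 19.1
grasp_force: 78.9
```

>>> {"fn": "play_rows", "kwargs": {
  "motion": [
    [-0.0023,0.015,0,0],
    [-0.0023,0.015,0,0],
    [-0.0015,0.01,0,0],
    [-0.0008,0.005,0,0],
    [0,0,0,0]
  ]
}}

```text
time: 16.67
position: [581.0, 157.2, 55.3]
tool_rot: [0.0, 0.651, 0.759, 0.0]
ft_force: [-1.1, -0.1, -1.8]
width: 18.9
grasp_force: 78.9
```

```bash
python3 - <<'E'
from h import *
from scipy.spatial.transform import Rotation as Ro
s=ctrl.get_state()
im=vision.camera("top"); cv2.imwrite("pics/t7.png",cv2.resize(im[80:230,190:390],(800,600),interpolation=2))
print(s["position"],s["time"],s["ft_force"],s["tool_rot"])
E
```

```text
[581.04531506 157.15450648  55.28117722] 16.6667 [-1.13670426 -0.05749015 -1.77401196] [8.49639988e-06 6.50692914e-01 7.59340984e-01 2.26931515e-05]
```

View pics/t7.png

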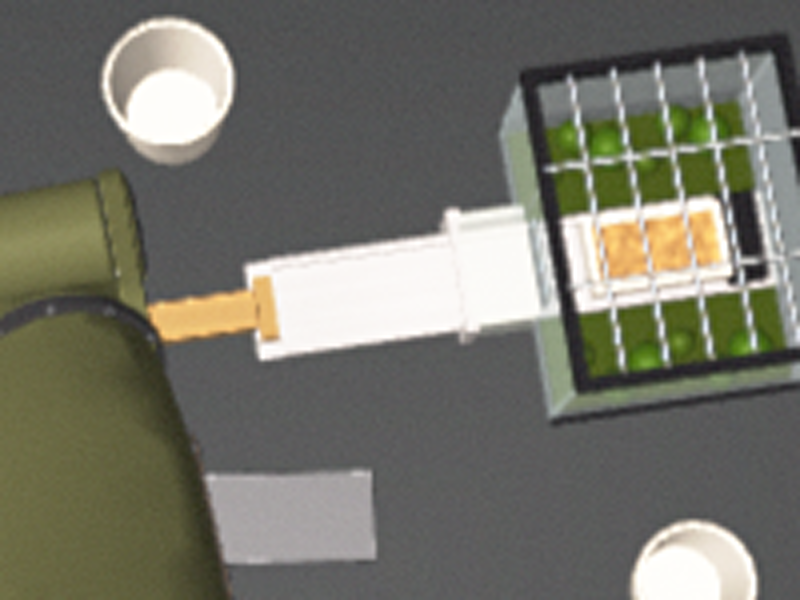

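The picture shows the cork-topped tray at (660,245) hard against the black end stop at (748,240). The stick tip is out at (265,308).

>>> {"fn": "play_rows", "kwargs": {
  "motion": [
    [0,0,0.02,0],
    [0,0,0.03,0],
    [-0.012,-0.005,0.025,-1],
    [-0.026,-0.011,0.005,-1.5],
    [-0.028,-0.012,0,-1.5]
  ]
}}

```text
time: 17.13
position: [515.7, 127.2, 137.2]
tool_rot: [0.001, 0.678, 0.735, 0.001]
ft_force: [-0.5, -0.1, -2.6]
width: 19.1
grasp_force: 78.9
```

>>> {"fn": "play_rows", "kwargs": {
  "motion": [
    [-0.028,-0.012,0,-1.5],
    [-0.028,-0.011,0,-1.6],
    [-0.022,-0.009,0,0],
    [0,0,0,0],
    [0,0,0,0]
  ]
}}

```text
time: 17.55
position: [437.1, 95.3, 135.8]
tool_rot: [0.0, 0.697, 0.717, 0.0]
ft_force: [0.9, 0.2, -1.4]
width: 19.2
grasp_force: 79.0
```

>>> {"fn": "play_rows", "kwargs": {
  "motion": [
    [0,0,-0.01,0],
    [0,0,-0.02,0],
    [0,0,-0.02,0],
    [0,0,-0.015,0],
    [0,0,-0.01,0]
  ]
}}

```text
time: 17.97
position: [437.2, 96.0, 58.0]
tool_rot: [-0.001, 0.697, 0.717, -0.001]
ft_force: [-0.4, 0.2, -2.1]
width: 19.2
grasp_force: 79.0
```

>>> {"fn": "play_rows", "kwargs": {
  "motion": [
    [0,0,-0.002,0],
    [0,0,0,0],
    [0,0,0,0],
    [0,0,0,0]
  ]
}}

```text
time: 18.3
position: [437.9, 96.1, 59.0]
tool_rot: [0.0, 0.697, 0.717, 0.001]
ft_force: [-0.8, 0.2, -2.4]
width: 19.1
grasp_force: 79.0
```

>>> {"fn": "play_rows", "kwargs": {
  "motion": [
    [0,0,-0.003,0],
    [0,0,-0.002,0],
    [0,0,0,0],
    [0,0,0,0]
  ]
}}

```text
time: 18.63
position: [437.3, 96.1, 53.3]
tool_rot: [-0.0, 0.697, 0.717, -0.0]
ft_force: [0.2, -0.1, -2.2]
width: 19.1
grasp_force: 79.0
```

>>> {"fn": "play_rows", "kwargs": {
  "motion": [
    [0,0,-0.001,0],
    [0,0,0,0],
    [0,0,0,0]
  ]
}}

```text
time: 18.88
position: [437.5, 96.1, 52.6]
tool_rot: [0.0, 0.697, 0.717, 0.0]
ft_force: [-2.1, 0.0, 5.1]
width: 19.0
grasp_force: 79.8
```

Contact at the same height as when I picked it up, so I release.

>>> {"fn": "play_rows", "kwargs": {
  "motion": [
    [0,0,0,0],
    [0,0,0,0],
    [0,0,0,0],
    [0,0,0,0],
    [0,0,0,0]
  ],
  "claw": 0.0854
}}

```text
time: 19.3
position: [437.3, 96.0, 52.2]
tool_rot: [0.0, 0.697, 0.717, -0.0]
ft_force: [-0.1, -0.1, 0.7]
width: 78.3
grasp_force: 0.0
```

>>> {"fn": "play_rows", "kwargs": {
  "motion": [
    [0,0,0,0],
    [0,0,0,0],
    [0,0,0.015,0],
    [0,0,0.03,0],
    [0,0,0.035,0]
  ]
}}

```text
time: 19.72
position: [436.3, 95.9, 132.1]
tool_rot: [-0.001, 0.697, 0.717, -0.001]
ft_force: [0.1, -0.4, 0.4]
width: 85.5
grasp_force: 0.0
```

>>> {"fn": "play_rows", "kwargs": {
  "motion": [
    [0,0,0.035,0],
    [0,0.02,0.03,0],
    [0,0.04,0,0],
    [0,0.04,0,0],
    [0,0.04,0,0]
  ]
}}

```text
time: 20.13
position: [437.2, 237.6, 198.0]
tool_rot: [0.0, 0.697, 0.717, 0.001]
ft_force: [1.7, -0.5, -0.2]
width: 85.8
grasp_force: 0.0
```

>>> {"fn": "play_rows", "kwargs": {
  "motion": [
    [-0.01,0.04,0,0],
    [-0.01,0.04,0,0],
    [0,0,0,0],
    [0,0,0,0],
    [0,0,0,0]
  ]
}}

```text
time: 20.55
position: [417.2, 315.8, 197.1]
tool_rot: [0.0, 0.697, 0.717, -0.0]
ft_force: [-0.7, -0.2, 0.2]
width: 85.5
grasp_force: 0.0
```

```bash
python3 - <<'E'
from h import *
im=vision.camera("top"); s=vision.camera("side")
cv2.imwrite("pics/f.png",np.vstack([cv2.resize(im[80:230,190:390],(400,300),interpolation=2),cv2.resize(s[90:240,190:390],(400,300),interpolation=2)]))
print(ctrl.get_state()["position"],ctrl.get_state()["time"])
h=cv2.cvtColor(im,cv2.COLOR_BGR2HSV);m=cv2.inRange(h,(8,60,120),(25,175,255))
for c in cv2.findContours(m,0,1)[0]:
    if cv2.contourArea(c)>100:
        b=cv2.boundingRect(c); print(b,onz("top",[[b[0],b[1]],[b[0]+b[2],b[1]+b[3]]],23).round())
E
```

```text
[417.68092061 315.10789401 197.31779735] 20.65
(286, 341, 16, 23) [[  41.  -74.   23.]
 [ -24. -121.   23.]]
(214, 200, 66, 17) [[463. 145.  23.]
 [411. -59.  23.]]
(338, 133, 32, 17) [[ 678. -245.   23.]
 [ 623. -345.   23.]]
```

View pics/f.png

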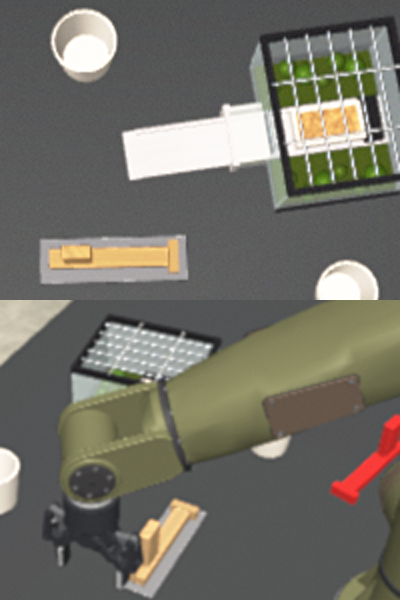

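The stick stands centred on its mat at (113,258), the tray is against the end stop, and the arm is clear. I hand the job in.

```bash
python3 -c "
from station import ctrl
print(ctrl.close_job())"
```

```text
the job is handed in; nothing more can be done
None
```

The job is handed in, verdict not shown: the tray is against the end stop, the stick stands on its mat and the arm is clear; I never saw the flap itself, but the stick is fully out.

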